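# Switch off the polishing bench and cover its isolator

## Robot

A 6-joint arm with a two-finger parallel gripper is mounted at the origin on the work surface. World frame = base frame: x ahead of the robot, y to its left, z up, the work surface at z = 0. Lengths are in mm, angles in rad, forces in N, time in s.
With the tool pointing down it reaches from about 350 to 975 mm from the base axis. Payload 7.1 kg.
Tool frame: the origin (TCP) lies at the very end of the fingers, on their centre line; the grasp point (between the pads) lies 19 mm behind it; z points along the fingers, y is the line along which they close (so a half turn about z gives the same grasp; the last joint's range is limited). The gripper opens to 88 mm and grips with 3 to 60 N. Pads are 20 mm wide; open, the fingers measure 115 mm over their backs; the gripper's body (75 mm by 178 mm) begins 61 mm behind the grasp point.
Start: joints at [-1.23, 0.423, 1.63, -0, 1.089, -0.019], TCP at [220.071, -584.956, 222.675] pointing down, gripper open.
Joint ranges: [-3, 3], [-0.9, 2.11], [0.09, 2.58], [-1.31, 4.45], [0.11, 2.69], [-2.54, 2.54]. Speed limits (rad/s): [2.39, 2.39, 3.01, 3.14, 3.14, 3.14].

## Interface

Orientations are given as a rotation vector (axis times angle).
In Python, from workcell import ctrl, optics gives the robot as it stands.
- The arm moves only by the shell command python3 -m jog 'ROWS'. ROWS is JSON, a list of rows, each a list of 7 numbers: the shift along the tool's x, y, z in units of 40 mm (1.0 is 40 mm), then the turn, a rotation vector about the tool's x, y, z in units of 6 degrees (1.0 is 6 degrees), then the opening, from 0 (shut) to 1 (fully open). A call has 1 to 20 rows; each row shifts and turns the commanded pose from where the row before left it, along the tool's axes as they then stand; what a row does not reach is not made up. A row lasts 1/10 s, in which the tool goes at most 50 mm and 8.59 degrees, less where a joint would pass 70% of its speed; a pose out of reach is approached as far as the arm can. A call is refused whole if a number of a shift passes 1 or a number of a turn 1, either way. A call with a gripper value outside its range is refused whole. The fingers move at their own pace and stop on an object; the grip force is fixed at half the most. Time passes only in rows, so rows that do not move let the fingers close. It gives the time, the measured TCP pose, the force, the opening and the grip force at its end, in the units of the state.
- ctrl.get_obs(): the state, without advancing time (a new reading comes with each control period).
- optics.get_image(name): name is "scene" or "top"; returns the picture (400x640x3 uint8, red, green, blue); there is no depth.
- optics.camera_model(name): a dict with "fov_y" (degrees; the focal length in pixels is half the picture's height over the tangent of half this angle, whatever the lens; pixels are square), "cx", "cy" (the principal point, pixels), "view" (4x4, takes a point from world to camera coordinates). Camera axes: x right, y up, looking along -z (the intrinsics and any distortion apply to the point x, -y, -z); pixel columns grow to the right and rows downward; lengths in mm; the calibration is good to about 2 mm. A picture is of the moment at which its call begins. camera_model takes no time and is no camera call.
- ctrl.close_job(): hands the job in; it is judged then, once.
Trained networks look in the newest picture that a camera, given by its name, has taken for a name from the list of things; names that differ only in an ending like _2 or _b are one class to them, and where a whole thing is asked for, a point or a joint stands for the part that bears it (a point fixed in the world has none). Each returns a list of dicts, best first, with "conf" (0 to 1); they miss things now and then, are a little off and sometimes report something else, mostly with a low value. They report only what shows in the picture. A call takes as long as a camera call. They do not tell look-alikes from the thing itself.
- optics.masks_of(target, camera): "pixels" (400x640 bool, what is visible of it) and "extent" ([centre column, centre row, width, height] in pixels, round what is visible of it).
The state is a dict: "t": time; "qpos": joint angles; "qvel": joint speeds; "joint_torque": joint torques, N m; "ee_pos": TCP position; "orientation": TCP orientation; "ft_force": force on the tool from outside, world axes, zero at the start; "moment": the same for the moment, N m; "width": finger opening in mm; "grasp_force": force on a finger pad.
Only numpy, scipy, OpenCV 4.12 (cv2) and the standard library are available. Lean on these libraries where they do the work, as an engineer would, in place of code of your own. Each camera call takes 0.05 s, during which the arm holds its last target. There are 200 camera calls.

## Task

Shut the bench down for the night. First turn the isolator's black bar handle from on (across the grey box) fully to off (in line with the grey box). Then stand the copper cover, which lies on its end, upright on the bench clear of the isolator and let go of it, and finally take it afresh and lower it over the isolator so that it sits fully down on the base plate with the handle still off; leave the hammer, the bowl and the tin where they are.

Things in the scene. Friction and masses are not known exactly. Their poses are not given: they have to be found in the camera images.
- isolator: Power isolator screwed flat to the bench. Dark steel base plate 124 x 76 x 6 mm; on it, centred, a light grey box 88 long (x) x 40 wide (y) x 32 high, its top 38 mm above the bench. Origin: centre of the plate's underside on the bench; x along the box's length, z up. It does not move.
- handle (a joint): Rotary handle on top of the box, turning about the vertical through the isolator's origin. 0 = on (bar nearly across the box, its ends overhanging both sides so that the cover cannot go on); it turns clockwise seen from above to 1.4 rad = off (bar in line with the box). A spring snaps it into the nearer end position (dead centre 0.7 rad; at most about 0.25 N m).
- handle_grip (a point): Point on the handle's axis, 62.5 mm above the bench, a good height to pinch it. The handle is a black upright bar 80 long x 14 wide x 25 mm high (top 69 mm above the bench) on a disc 32 mm in diameter; a short white line on top marks its +x end. Frame turns with the handle: x along the bar, z up.
- cover: Loose folded copper cover, about 0.25 kg: box 104 (x) x 56 (y) x 74 mm (z) outside, open underneath, inside 98 x 50 x 70 mm deep. Origin: centre of the open mouth, in its rim plane; z points from mouth to grip. It starts on its end, x axis up, 104 mm tall, mouth facing sideways. Seated, its origin is 6 mm above the bench on the isolator's axis, x axes parallel (either way), 5 mm clear of the box.
- cover_grip (a point): Centre of the wooden grip bar on the cover's top: 50 (x) x 12 (y) x 12 mm (z), on two brass posts 8 mm thick, 96 mm from the mouth plane along the cover's z; 16 mm of free space between the bar and the cover's top.
- hammer: Bystander: hammer lying on the bench, leave alone.
- bowl: Bystander: small copper bowl 110 mm wide, 50 mm high, leave alone. Origin: centre of its underside.
- tin: Bystander: plain metal tin 60 mm wide, 75 mm high, leave alone. Origin: centre of its underside.
There are look-alikes about, which are no part of the job. Leave any blue or turquoise look-alike of the cover alone.

How it is judged (in metres and radians):
On the way, in this order (a step that is already met when the one before it is completed fails the run):
1. the handle has been turned to off (within 0.12 rad) and let go (value of joint handle above 1.28 rad and contact force between the fingers and isolator below 0.1 N), for 0.2 s.
2. the cover stands upright on the bench beside the isolator, not over it (at least 60 mm from its centre), not touched by the robot (angle between cover's own z axis and vertical below 0.1 rad and height (world z) of cover below 0.008 m and horizontal distance between cover and isolator above 0.06 m and contact force between each of the arm, the fingers and cover below 0.1 N and linear speed of cover below 0.05 m/s), for 0.2 s.
At the end, for the whole second after the job is handed in: The handle is off (within 0.12 rad), and the cover rests still over the isolator, upright (within 0.06 rad), its rim within 4 mm of the base plate, its centre within 12 mm of the isolator's and in line with it (within 0.25 rad) (value of joint handle above 1.28 rad and z of cover in the frame of isolator below 0.01 m and horizontal distance between cover and isolator below 0.012 m and angle between cover's own z axis and vertical below 0.06 rad and angle between the x axis of cover and the x axis of isolator, either way round below 0.25 rad and linear speed of cover below 0.02 m/s); the robot touches nothing.
It fails at once if the hammer is shifted by more than 30 mm (distance of hammer from where it was at the start of the episode above 0.03 m).
It fails at once if the bowl is shifted by more than 30 mm (distance of bowl from where it was at the start of the episode above 0.03 m).
It fails at once if the tin is shifted by more than 30 mm (distance of tin from where it was at the start of the episode above 0.03 m).
It also fails if it takes over 72 s, if anything falls off the work surface, if the arm or the gripper's body presses on something with over 40 N, if the wrist force passes 120 N, or if a joint passes its speed limit or range.

## Working session

There is one attempt and no reset: what is moved stays moved. The work goes in short steps, Python scripts to look and compute and a shell command to move; the robot and the scene stay as the last step left them, time stands still between calls to the robot, and variables do not carry over. Pictures are saved under pics/ and viewed, at most 10 in all, crops included, and the job is handed in when it is done.

```bash
mkdir -p pics; ls; python3 - <<'E'
from workcell import ctrl, optics
import cv2,numpy as np
for n in("scene","top"):
    im=optics.get_image(n); cv2.imwrite(f"pics/{n}0.png",im[:,:,::-1])
    m=optics.camera_model(n); print(n,{k:(np.round(v,3).tolist() if k=="view" else v) for k,v in m.items()})
    for t in("isolator","handle","cover","cover_grip","hammer","bowl","tin"):
        print(t,[(round(d["conf"],2),np.round(d["extent"]).tolist()) for d in optics.masks_of(t,n)])
print(ctrl.get_obs())
E
```

```text
pics
scene {'fov_y': 47.70154083821524, 'cx': 317.42668609599485, 'cy': 201.44010673212625, 'view': [[0.01, 1.0, 0.01, -26.969], [-0.846, 0.003, 0.533, 378.315], [0.533, -0.014, 0.846, -1521.215], [0.0, 0.0, 0.0, 1.0]]}
isolator [(0.8, [244.0, 240.0, 47.0, 48.0])]
handle []
cover [(0.78, [365.0, 149.0, 28.0, 45.0]), (0.6, [298.0, 171.0, 33.0, 47.0]), (0.33, [242.0, 231.0, 23.0, 19.0])]
cover_grip [(0.93, [359.0, 203.0, 33.0, 48.0]), (0.73, [298.0, 170.0, 36.0, 47.0]), (0.72, [365.0, 149.0, 21.0, 44.0])]
hammer [(0.85, [331.0, 313.0, 108.0, 41.0])]
bowl [(0.77, [462.0, 254.0, 43.0, 40.0])]
tin [(0.76, [153.0, 261.0, 31.0, 32.0])]
top {'fov_y': 56.79421279033162, 'cx': 321.2359911791739, 'cy': 196.13860828100798, 'view': [[-0.011, -1.0, -0.015, 7.643], [0.988, -0.013, 0.152, -536.978], [-0.152, -0.013, 0.988, -963.558], [0.0, 0.0, 0.0, 1.0]]}
isolator [(0.92, [383.0, 188.0, 42.0, 52.0]), (0.37, [274.0, 217.0, 27.0, 41.0])]
handle [(0.73, [390.0, 185.0, 29.0, 20.0])]
cover [(0.77, [262.0, 283.0, 33.0, 44.0]), (0.71, [338.0, 252.0, 33.0, 35.0]), (0.61, [275.0, 218.0, 33.0, 40.0])]
cover_
[... 251 characters left out ...]
4.0, 218.0, 33.0, 42.0])]
{'t': 0.8, 'qpos': array([-1.23001090e+00,  4.23058021e-01,  1.62990293e+00,  7.33605458e-06,
        1.08858241e+00, -1.89890104e-02]), 'qvel': array([-0.00020544,  0.00189835,  0.00113707,  0.00110412,  0.00172543,
        0.00232543]), 'joint_torque': array([ 5.86991541e-05, -5.44522369e+01, -2.74035412e+01,  6.46005291e-02,
        1.67341082e-02,  3.25076158e-06]), 'ee_pos': array([ 220.06892483, -584.96476389,  222.70014081]), 'orientation': array([3.09085363e+00, 5.62075629e-01, 2.24835639e-05]), 'ft_force': array([-0.14918595, -0.31148116, -0.21016939]), 'moment': array([-0.05027314, -0.0133254 , -0.01696567]), 'grasp_force': 0.0, 'width': 87.71020587384407}
```

```bash
python3 - <<'E'
import cv2
a=cv2.imread("pics/scene0.png")[90:350,120:520]; cv2.imwrite("pics/s1.png",cv2.resize(a,(800,520),interpolation=cv2.INTER_CUBIC))
a=cv2.imread("pics/top0.png")[90:320,220:500]; cv2.imwrite("pics/t1.png",cv2.resize(a,(728,598),interpolation=cv2.INTER_CUBIC))
E
```

```text
(no output)
```

View pics/s1.png

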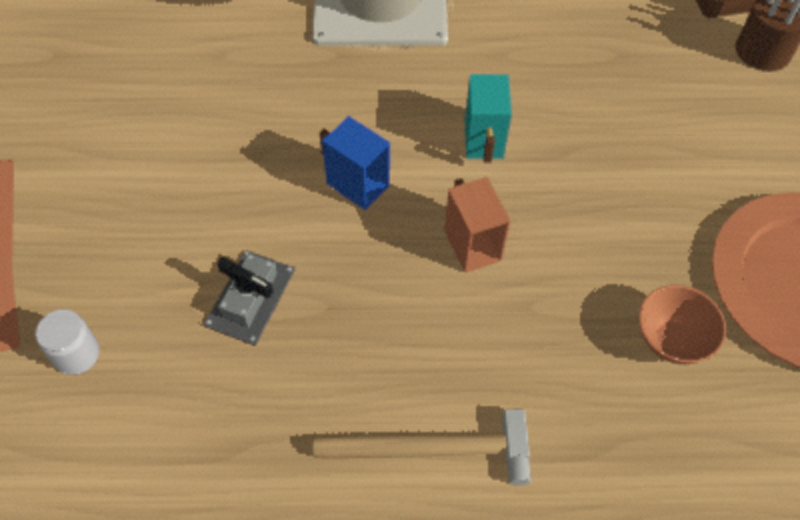

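View pics/t1.png

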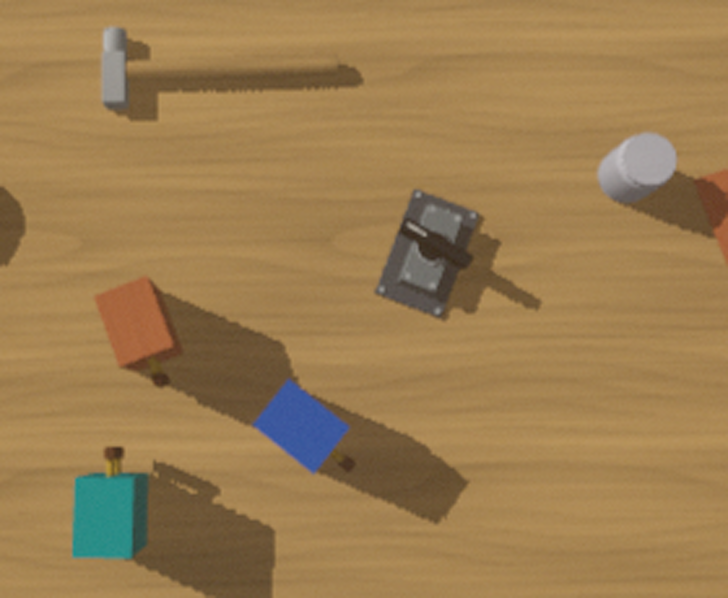

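The cover candidates in the scene picture are copper at (359,203), blue at (298,171) and turquoise at (365,149). In the top picture they are at (273,219), (338,253) and (262,284). Only the copper one fits the description: it is copper-coloured, on its end, with its mouth facing away from the robot. The handle's white mark points up-left in the top view, at about (378,178). Next I fit poses and check an enlarged crop.

```bash
cat > h.py <<'E'
import numpy as np, cv2
from workcell import ctrl, optics
from scipy.optimize import least_squares
from scipy.spatial.transform import Rotation as R
def proj(n,P):
    m=optics.camera_model(n); V=np.array(m["view"]); f=200/np.tan(np.radians(m["fov_y"]/2))
    c=np.atleast_2d(P)@V[:3,:3].T+V[:3,3]
    return np.c_[m["cx"]+f*c[:,0]/-c[:,2], m["cy"]-f*c[:,1]/-c[:,2]]
def back(n,uv,z):
    m=optics.camera_model(n); V=np.array(m["view"]); f=200/np.tan(np.radians(m["fov_y"]/2))
    uv=np.atleast_2d(uv); d=np.c_[(uv[:,0]-m["cx"])/f,-(uv[:,1]-m["cy"])/f,-np.ones(len(uv))]@V[:3,:3]
    o=-V[:3,:3].T@V[:3,3]; return o+d*((z-o[2])/d[:,2])[:,None]
def rot(a): return np.array([[np.cos(a),-np.sin(a)],[np.sin(a),np.cos(a)]])
def rectfit(n,uv,z,a,b):
    """fit a rectangle a x b (long side yaw) at height z, clicked corners"""
    P=back(n,uv,z)[:,:2]; c=P.mean(0)
    S=[np.linalg.norm(P[i]-P[(i+1)%4]) for i in range(4)]
    return c,P,S
E
python3 - <<'E'
from h import *
T=lambda p:[(220+x/2.6,90+y/2.6) for x,y in p]
S=lambda p:[(120+x/2,90+y/2) for x,y in p]
for nm,n,uv,z in [("plate","top",T([(415,189),(482,214),(441,319),(376,293)]),6),
 ("plate","scene",S([(245,251),(294,269),(254,344),(204,325)]),6),
 ("cover","top",T([(95,297),(149,277),(176,346),(121,367)]),104),
 ("cover","scene",S([(447,193),(488,178),(508,216),(470,228)]),104)]:
    c,P,L=rectfit(n,uv,z,0,0); print(nm,n,c.round(1),np.round(L),[round(np.degrees(np.arctan2(*(P[i]-P[j])[::-1])),1) for i,j in((0,3),(1,2),(0,1),(3,2))])
a=cv2.imread("pics/top0.png"); 
cr=np.hstack([cv2.resize(a[y-28:y+28,x-28:x+28],(392,392),interpolation=cv2.INTER_CUBIC) for x,y in((273,219),(385,187))]); cv2.imwrite("pics/crop.png",cr)
E
```

```text
plate top [ 564.9 -177.5] [ 77. 124.  75. 123.] [np.float64(-21.9), np.float64(-23.2), np.float64(68.0), np.float64(67.1)]
plate scene [ 566.5 -173. ] [ 75. 121.  73. 121.] [np.float64(158.2), np.float64(157.4), np.float64(-112.6), np.float64(-112.2)]
cover top [484.1 125.5] [56. 73. 57. 73.] [np.float64(21.0), np.float64(21.5), np.float64(109.9), np.float64(110.3)]
cover scene [483.2 129.8] [60. 64. 53. 61.] [np.float64(-153.3), np.float64(-159.8), np.float64(-66.7), np.float64(-70.2)]
```

View pics/crop.png

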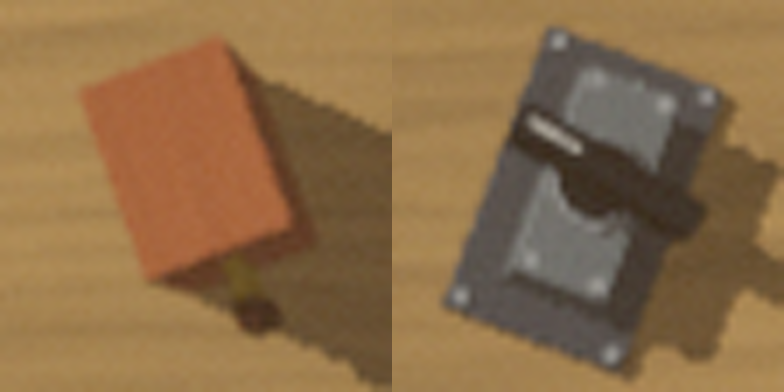

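```bash
python3 - <<'E'
from h import *
K=lambda p,x0,y0:[(x0+(x+.5)/7-.5,y0+(y+.5)/7-.5) for x,y in p]
for nm,uv,z in [("plate",K([(156,28),(328,92),(233,372),(53,305)],357,159),6),("cover",K([(80,90),(220,38),(297,230),(150,282)],245,191),104),
  ]:
    c,P,L=rectfit("top",uv,z,0,0); print(nm,c.round(1),np.round(L),[round(np.degrees(np.arctan2(*(P[i]-P[j])[::-1])),1) for i,j in((0,3),(1,2),(0,1),(3,2))])
print("grip",back("top",K([(257,315)],245,191),77),"handle ends",back("top",K([(130,120),(304,222)],357,159),69))
o=ctrl.get_obs(); print(R.from_rotvec(o["orientation"]).as_matrix().round(2))
E
```

```text
plate [ 566.6 -175.5] [ 74. 121.  76. 122.] [np.float64(-21.7), np.float64(-20.7), np.float64(68.1), np.float64(68.5)]
cover [484.9 127.5] [54. 76. 56. 75.] [np.float64(20.6), np.float64(21.9), np.float64(110.0), np.float64(108.9)]
grip [[429.92559074 104.98450433  77.        ]] handle ends [[ 585.76810275 -142.83991518   69.        ]
 [ 545.66199996 -206.96878901   69.        ]]
[[ 0.94  0.35  0.  ]
 [ 0.35 -0.94 -0.  ]
 [ 0.    0.   -1.  ]]
```

The crop confirms it: the solid copper box on its end, with its brass post and wooden grip towards the robot. The isolator is at about (566,-175) with yaw -21.5°, and the handle bar's yaw is about 58.5°. Moving above the handle.

```bash
python3 -m jog '[[0.836,-0.468,0,0,0,0,1],[0.836,-0.468,0,0,0,0,1],[0.836,-0.468,0,0,0,0,1],[0.836,-0.468,0,0,0,0,1],[0.836,-0.468,0,0,0,0,1],[0.836,-0.468,0,0,0,0,1],[0.836,-0.468,0,0,0,0,1],[0.836,-0.468,0,0,0,0,1],[0.836,-0.468,0,0,0,0,1],[0.836,-0.468,0,0,0,0,1],[0.836,-0.468,0,0,0,0,1],[0.836,-0.468,0,0,0,0,1],[0.836,-0.468,0,0,0,0,1],[0.836,-0.468,0,0,0,0,1]]'
cat > st.py <<'E'
import sys
from h import *
# st.py x y z yawdeg : shift (units) in tool axes and turn (units) to a tool-down pose; prints state
o=ctrl.get_obs(); M=R.from_rotvec(o["orientation"]); p=o["ee_pos"]
print("t",round(o["t"],2),"p",p.round(1),"q",o["qpos"].round(3),"F",o["ft_force"].round(1),"w",round(o["width"],1),"g",round(o["grasp_force"],1))
m=M.as_matrix(); print("yaw x",np.degrees(np.arctan2(m[1,0],m[0,0])).round(1),"z",m[:,2].round(3))
if len(sys.argv)>4:
    x,y,z,a=map(float,sys.argv[1:5]); tl=np.radians(float(sys.argv[5])) if len(sys.argv)>5 else 0
    G=R.from_euler("z",a,degrees=True)*R.from_euler("x",180,degrees=True)*R.from_euler("y",tl)
    print("shift",(m.T@(np.array([x,y,z])-p)/40).round(3),"turn",((M.inv()*G).as_rotvec(degrees=True)/6).round(3))
E
python3 st.py 566 -175 47 58.5
```

```text
t: 2.2
ee_pos: [566.9, -173.5, 222.9]
orientation: [3.091, 0.562, 0.0]
ft_force: [1.3, -0.3, 0.3]
width: 87.8
grasp_force: 0.0
t 2.2 p [ 566.9 -173.5  222.9] q [-0.317  0.376  1.703 -0.     1.062  0.894] F [ 1.3 -0.3  0.3] w 87.8 g 0.0
yaw x 20.6 z [ 0. -0. -1.]
shift [-0.036  0.025  4.396] turn [ 3.000e-03 -2.000e-03 -6.314e+00]
```

```bash
python3 -m jog '[[-0.036,0.025,0.6,0,0,-0.902,1],[0,0,0.6,0,0,-0.902,1],[0,0,0.6,0,0,-0.902,1],[0,0,0.6,0,0,-0.902,1],[0,0,0.6,0,0,-0.902,1],[0,0,0.6,0,0,-0.902,1],[0,0,0.5,0,0,-0.902,1],[0,0,0.3,0,0,0,1],[0,0,0,0,0,0,1]]'
python3 st.py 566 -175 47 58.5; python3 - <<'E'
from h import *
a=optics.get_image("top"); b=optics.get_image("scene")
cv2.imwrite("pics/g1.png",np.hstack([cv2.resize(i[y-45:y+45,x-40:x+40],(400,450),interpolation=cv2.INTER_CUBIC) for i,x,y in((a,385,187),(b,244,240))])[:,:,::-1])
E
```

```text
t: 3.1
ee_pos: [564.0, -175.9, 45.2]
orientation: [-2.741, -1.53, 0.003]
ft_force: [-1.0, -0.4, 0.7]
width: 87.7
grasp_force: 0.0
t 3.1 p [ 564.  -175.9   45.2] q [-0.323  0.623  1.795  0.     0.726  0.23 ] F [-1.  -0.4  0.7] w 87.7 g 0.0
yaw x 58.4 z [-0.003  0.001 -1.   ]
shift [ 0.046  0.031 -0.046] turn [-0.027  0.006 -0.025]
```

View pics/g1.png

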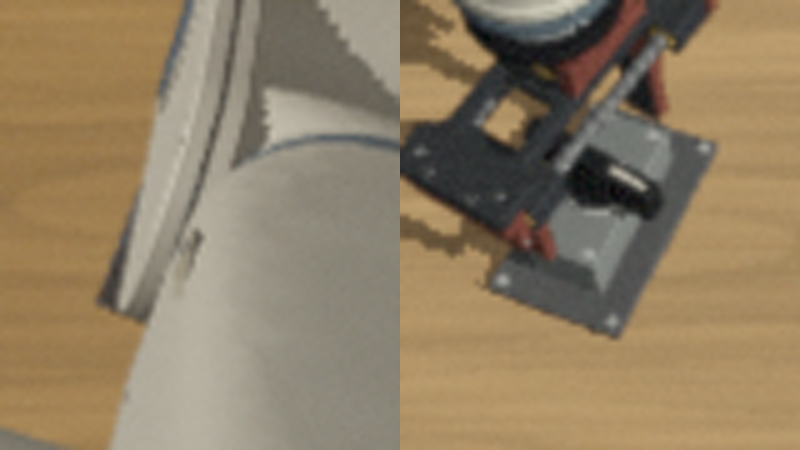

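In the scene half, the fingers straddle the black bar at about (244,235), one each side along the box. Closing now.

```bash
python3 -m jog '[[0.046,0.031,-0.046,0,0,0,0.6],[0,0,0,0,0,0,0.4],[0,0,0,0,0,0,0.3]]'; python3 -m jog '[[0,0,0,0,0,0,0],[0,0,0,0,0,0,0],[0,0,0,0,0,0,0],[0,0,0,0,0,0,0]]'; python3 st.py 566 -175 47 -21.5
```

```text
t: 3.5
ee_pos: [567.7, -175.5, 49.5]
orientation: [2.74, 1.534, 0.002]
ft_force: [-0.2, 0.2, -0.2]
width: 67.2
grasp_force: 0.0
t: 3.9
ee_pos: [566.9, -175.3, 48.5]
orientation: [-2.741, -1.535, 0.0]
ft_force: [1.1, 0.2, 0.5]
width: 35.5
grasp_force: 0.0
t 3.9 p [ 566.9 -175.3   48.5] q [-0.32   0.62   1.79   0.     0.732  0.23 ] F [1.1 0.2 0.5] w 35.5 g 0.0
yaw x 58.5 z [-0.  0. -1.]
shift [-0.005 -0.024  0.037] turn [-1.0000e-03  1.0000e-03  1.3333e+01]
```

```bash
python3 -m jog '[[0,0,0,0,0,0,0],[0,0,0,0,0,0,0]]'; for i in 1 2; do python3 -m jog '[[0,0,0,0,0,0,0]]'; done;  python3 -m jog '[[0,0,0,0,0,0,0],[0,0,0,0,0,0,0]]'
```

```text
t: 4.1
ee_pos: [567.0, -175.4, 48.5]
orientation: [-2.741, -1.535, 0.0]
ft_force: [-0.3, -0.5, -0.2]
width: 19.4
grasp_force: 0.0
t: 4.2
ee_pos: [566.1, -174.9, 48.4]
orientation: [-2.74, -1.534, 0.002]
ft_force: [-2.1, 1.7, -0.3]
width: 14.0
grasp_force: 30.0
t: 4.3
ee_pos: [566.1, -174.9, 48.4]
orientation: [-2.74, -1.534, 0.002]
ft_force: [-3.3, 2.1, 2.9]
width: 14.2
grasp_force: 30.0
t: 4.5
ee_pos: [566.1, -174.9, 48.4]
orientation: [-2.74, -1.534, 0.002]
ft_force: [-5.2, 3.0, 3.7]
width: 13.8
grasp_force: 30.0
```

```bash
python3 -m jog '[[0,0,0,0,0,0.95,0],[0,0,0,0,0,0.95,0],[0,0,0,0,0,0.95,0],[0,0,0,0,0,0.95,0],[0,0,0,0,0,0.95,0],[0,0,0,0,0,0.95,0],[0,0,0,0,0,0.95,0],[0,0,0,0,0,0.95,0],[0,0,0,0,0,0.95,0],[0,0,0,0,0,0.95,0],[0,0,0,0,0,0.95,0],[0,0,0,0,0,0.95,0],[0,0,0,0,0,0.95,0],[0,0,0,0,0,0.95,0],[0,0,0,0,0,0,0]]'; python3 st.py 566 -175 47 -21.5
```

```text
t: 6.0
ee_pos: [566.0, -174.6, 48.4]
orientation: [-3.086, 0.585, 0.004]
ft_force: [-4.3, 3.9, 4.3]
width: 13.9
grasp_force: 30.0
t 6.0 p [ 566.  -174.6   48.4] q [-3.200e-01  6.200e-01  1.791e+00  1.000e-03  7.330e-01  1.625e+00] F [-4.3  3.9  4.3] w 13.9 g 30.0
yaw x -21.5 z [-0.002  0.001 -1.   ]
shift [0.004 0.01  0.035] turn [-0.003  0.023  0.005]
```

```bash
python3 -m jog '[[0,0,0,0,0,0,0.4],[0,0,0,0,0,0,0.4],[0,0,0,0,0,0,0.4],[0,0,0,0,0,0,0.4],[0,0,-0.9,0,0,0,1],[0,0,-0.9,0,0,0,1],[0,0,-0.9,0,0,0,1],[0,0,-0.9,0,0,0,1],[0,0,-0.9,0,0,0,1],[0,0,0,0,0,0,1]]'
python3 st.py 566 -175 47 -21.5
```

```text
t: 7.0
ee_pos: [570.1, -176.4, 234.0]
orientation: [3.086, -0.58, 0.015]
ft_force: [0.1, 1.1, -0.1]
width: 79.4
grasp_force: 0.0
t 7.0 p [ 570.1 -176.4  234. ] q [-0.32   0.365  1.691 -0.     1.076  1.622] F [ 0.1  1.1 -0.1] w 79.4 g 0.0
yaw x -21.3 z [ 0.009 -0.003 -1.   ]
shift [-0.154  0.005  4.674] turn [-0.004 -0.093  0.034]
```

```bash
python3 st.py 431 107.1 150 21 5; python3 - <<'E'
from h import *
T=lambda x,y:(220+x/2.6,90+y/2.6)
for n,l in (("blue",[(289,380),(349,427),(316,472),(254,424)]),("turq",[(76,478),(134,475),(132,557),(73,556)])):
    print(n,back("top",[T(*p) for p in l],104).round(0)[:,:2].tolist())
print(back("top",[T(114,453),T(346,463)],77).round(0))
d=np.array([(.423,1.63,625,222.7),(.376,1.703,592.9,222.9),(.62,1.79,593.5,48.5),(.365,1.691,596.7,234)])
f=lambda p:np.r_[p[0]+p[1]*np.sin(d[:,0])+p[2]*np.sin(d[:,0]+d[:,1])-d[:,2],p[3]+p[1]*np.cos(d[:,0])+p[2]*np.cos(d[:,0]+d[:,1])-d[:,3]]
s=least_squares(f,[0,400,400,200]);print(s.x,s.fun.round(1))
E
```

```text
t 7.0 p [ 570.1 -176.4  234. ] q [-0.32   0.365  1.691 -0.     1.076  1.622] F [ 0.1  1.1 -0.1] w 79.4 g 0.0
yaw x -21.3 z [ 0.009 -0.003 -1.   ]
shift [-5.834 -5.341  2.045] turn [ 0.338  0.705 -7.043]
blue [[426.0, -23.0], [380.0, -80.0], [339.0, -48.0], [384.0, 11.0]]
turq [[335.0, 180.0], [338.0, 125.0], [262.0, 126.0], [264.0, 182.0]]
[[358. 149.  77.]
 [346. -78.  77.]]
[ 17.58127284 446.99666297 474.26325965  37.04688753] [-3.7  3.1  0.6 -0.   2.  -0.9 -0.6 -0.6]
```

```bash
python3 -m jog '[[-0.72,-0.668,0,0,0,0,0.6],[-0.72,-0.668,0,0,0,0,0.6],[-0.72,-0.668,0,0,0,0,0.6],[-0.72,-0.668,0,0,0,0,0.6],[-0.72,-0.668,0,0,0,0,0.6],[-0.72,-0.668,0,0,0,0,0.6],[-0.72,-0.668,0,0,0,0,0.6],[-0.72,-0.668,0,0,0,0,0.6],[0,0,0,0,0,-1,0.6],[0,0,0,0,0,-1,0.6],[0,0,0,0,0,-1,0.6],[0,0,0,0,0,-1,0.6],[0,0,0,0,0,-1,0.6],[0,0,0,0,0,-1,0.6],[0,0,0,0,0,-1,0.6],[0,0,0,0,0.8,0,0.6],[0,0,0,0,0,0,0.6]]'
python3 st.py 431 107.1 120 21 5
```

```text
t: 8.7
ee_pos: [428.1, 106.9, 227.5]
orientation: [-3.073, -0.561, -0.126]
ft_force: [-0.1, -1.2, -0.0]
width: 52.4
grasp_force: 0.0
t 8.7 p [428.1 106.9 227.5] q [0.209 0.103 2.064 0.016 0.893 1.409] F [-0.1 -1.2 -0. ] w 52.4 g 0.0
yaw x 20.7 z [ 0.077  0.029 -0.997]
shift [-0.152  0.023  2.684] turn [ 0.002  0.048 -0.054]
```

```bash
python3 -m jog '[[-0.04,0.023,0.8,0,0.048,-0.05,0.6],[-0.06,0,0.8,0,0,0,0.6],[-0.06,0,0.8,0,0,0,0.6],[0,0,0,0,0,0,0.6]]'
python3 st.py 431 107.1 39 21 5;  python3 - <<'E'
from h import *
a=optics.get_image("top"); b=optics.get_image("scene")
cv2.imwrite("pics/g2.png",np.hstack([cv2.resize(i[y-45:y+45,x-40:x+40],(400,450),interpolation=cv2.INTER_CUBIC) for i,x,y in((a,273,219),(b,359,195))])[:,:,::-1])
E
```

```text
t: 9.1
ee_pos: [429.4, 106.7, 128.9]
orientation: [-3.072, -0.569, -0.122]
ft_force: [-0.8, -0.9, 1.0]
width: 52.4
grasp_force: 0.0
t 9.1 p [429.4 106.7 128.9] q [0.207 0.282 2.14  0.022 0.641 1.394] F [-0.8 -0.9  1. ] w 52.4 g 0.0
yaw x 21.0 z [ 0.074  0.029 -0.997]
shift [-0.139  0.006  2.244] turn [-0.007  0.071 -0.004]
```

View pics/g2.png

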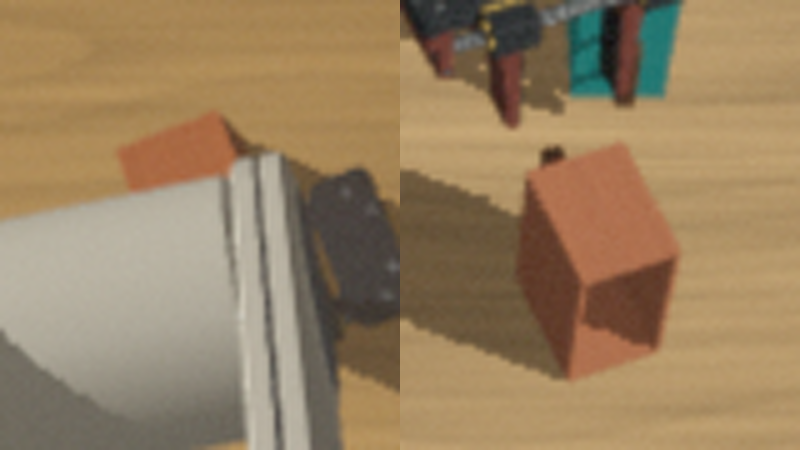

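The grip's top shows at scene (349.4,181) and the fingertips' midpoint at about (352.6,172.7). I'll compare both with the projections.

```bash
python3 - <<'E'
from h import *
o=ctrl.get_obs(); print(proj("scene",[o["ee_pos"],(429.5,106.5,77),(429.5,106.5,71)]))
r=np.array([.934,.358,0]); y=np.array([-.358,.934,0]); c=np.array([484.5,128.3,0])
print(proj("scene",[c+s*37*r+t*28*y+[0,0,104] for s in(-1,1) for t in(-1,1)]))
E
```

```text
[[350.27380723 169.45485289]
 [348.49338881 180.73403739]
 [348.34356905 181.9918521 ]]
[[343.04020137 184.399095  ]
 [362.4295221  178.11615143]
 [354.50309085 206.77952322]
 [374.38770509 200.08076256]]
```

```bash
python3 -m jog '[[-0.03,0.0,0.55,0,0.07,0,0.6],[-0.04,0,0.55,0,0,0,0.6],[-0.04,0,0.55,0,0,0,0.6],[-0.03,0,0.57,0,0,0,0.6],[0,0,0,0,0,0,0.6]]'
python3 st.py 431 107.3 39 21 5;
```

```text
t: 9.7
ee_pos: [434.9, 108.3, 43.0]
orientation: [-3.069, -0.569, -0.145]
ft_force: [-0.7, 0.1, 0.5]
width: 52.2
grasp_force: 0.0
t 9.7 p [434.9 108.3  43. ] q [0.207 0.471 2.173 0.038 0.405 1.378] F [-0.7  0.1  0.5] w 52.2 g 0.0
yaw x 21.0 z [ 0.088  0.034 -0.996]
shift [-0.109 -0.011  0.09 ] turn [ 0.002 -0.069 -0.001]
```

```bash
python3 -m jog '[[-0.1,-0.01,0.05,0,0,0,0.3],[0,0,0,0,0,0,0],[0,0,0,0,0,0,0],[0,0,0,0,0,0,0],[0,0,0,0,0,0,0],[0,0,0,0,0,0,0],[0,0,0,0,0,0,0],[0,0,0,0,0,0,0]]'
python3 st.py 431 107.3 140 21 5;
```

```text
t: 10.5
ee_pos: [431.4, 107.4, 41.4]
orientation: [-3.069, -0.569, -0.149]
ft_force: [-0.5, 0.3, 6.9]
width: 11.5
grasp_force: 30.0
t 10.5 p [431.4 107.4  41.4] q [0.207 0.471 2.182 0.039 0.393 1.376] F [-0.5  0.3  6.9] w 11.5 g 30.0
yaw x 21.0 z [ 0.09   0.034 -0.995]
shift [ 0.229 -0.    -2.455] turn [ 0.005 -0.091 -0.   ]
```

```bash
python3 -m jog '[[0.05,0,-0.5,0,0,0,0],[0.06,0,-0.7,0,0,0,0],[0.06,0,-0.7,0,0,0,0],[0.06,0,-0.7,0,0,0,0],[0.06,0,-0.7,0,0,0,0],[0,0,0,0,0,0,0]]'
python3 st.py 545 40 180 21 5;
```

```text
t: 11.1
ee_pos: [432.0, 107.3, 176.4]
orientation: [-3.068, -0.569, -0.157]
ft_force: [1.0, -0.7, -2.0]
width: 11.5
grasp_force: 30.0
t 11.1 p [432.  107.3 176.4] q [0.207 0.186 2.115 0.022 0.739 1.395] F [ 1.  -0.7 -2. ] w 11.5 g 30.0
yaw x 21.0 z [ 0.096  0.035 -0.995]
shift [2.033 2.584 0.121] turn [ 0.014 -0.14   0.001]
```

```bash
python3 -m jog '[[0.41,0.52,0.02,0,0,0,0],[0.41,0.52,0.02,0,0,0,0],[0.41,0.52,0.02,0,0,0,0],[0.41,0.52,0.02,0,0,0,0],[0.41,0.52,0.02,0,0,0,0],[0,0,0,0,0,0.9,0],[0,0,0,0,0,0.9,0],[0,0,0,0,0,0.9,0],[0,0,0,0,-1,0,0],[0,0,0,0,-1,0,0],[0,0,0,0,-1,0,0],[0,0,0,0,-1,0,0],[0,0,0,0,-1,0,0],[0,0,0,0,0,0,0]]'
python3 st.py 545 40 180 5 -60;
```

```text
t: 12.5
ee_pos: [544.3, 39.3, 174.0]
orientation: [-3.057, -0.139, 0.678]
ft_force: [-0.3, 0.5, -2.6]
width: 11.9
grasp_force: 30.0
t 12.5 p [544.3  39.3 174. ] q [0.046 0.584 1.558 0.008 1.435 1.523] F [-0.3  0.5 -2.6] w 11.9 g 30.0
yaw x 5.6 z [-0.423 -0.012 -0.906]
shift [-0.046 -0.019 -0.145] turn [-0.204 -5.839  0.158]
```

```bash
python3 -m jog '[[0,0,0,0,-1,0,0],[0,0,0,0,-1,0,0],[0,0,0,0,-1,0,0],[0,0,0,0,-1,0,0],[0,0,0,0,-1,0,0],[0,0,0,0,-1,0,0],[0,0,0,0,-1,0,0],[0,0,0,0,-1,0,0],[0,0,0,0,0,0,0]]'
python3 st.py 545 40 180 5 -75;  python3 - <<'E'
from h import *
a=optics.get_image("top"); b=optics.get_image("scene")
cv2.imwrite("pics/g3.png",np.hstack([cv2.resize(i[y-60:y+60,x-50:x+50],(400,480),interpolation=cv2.INTER_CUBIC) for i,x,y in((a,300,187),(b,330,210))])[:,:,::-1])
E
```

```text
t: 13.4
ee_pos: [542.0, 39.2, 172.9]
orientation: [2.499, 0.131, -1.851]
ft_force: [0.2, -0.5, -3.2]
width: 12.0
grasp_force: 30.0
t 13.4 p [542.   39.2 172.9] q [ 0.06   1.032  1.14  -0.021  2.244  1.525] F [ 0.2 -0.5 -3.2] w 12.0 g 30.0
yaw x 9.9 z [-0.954 -0.073 -0.292]
shift [-0.146 -0.019 -0.123] turn [-0.092 -0.332  0.239]
```

View pics/g3.png

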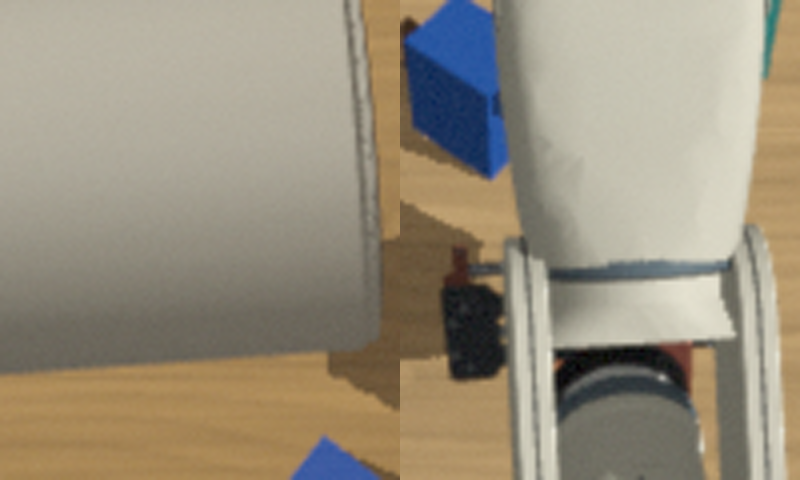

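```bash
python3 - <<'E'
from h import *
o=ctrl.get_obs(); m=R.from_rotvec(o["orientation"]).as_matrix(); print((m.T@[0,0,-1]).round(3)*62/40)
E
```

```text
[1.4787  0.04185 0.46345]
```

```bash
python3 -m jog '[[0.37,0.01,0.115,0,0,0,0],[0.37,0.01,0.115,0,0,0,0],[0.37,0.01,0.115,0,0,0,0],[0.37,0.01,0.115,0,0,0,0],[0,0,0,0,0,0,0]]'; python3 -m jog '[[0.12,0,0.035,0,0,0,0],[0,0,0,0,0,0,0]]'; python3 -m jog '[[0.12,0,0.035,0,0,0,0],[0,0,0,0,0,0,0]]'; python3 st.py
```

```text
t: 14.0
ee_pos: [542.7, 39.2, 112.8]
orientation: [2.5, 0.131, -1.849]
ft_force: [-0.4, 0.4, -1.5]
width: 11.6
grasp_force: 30.0
t: 14.2
ee_pos: [544.0, 39.4, 110.1]
orientation: [2.503, 0.131, -1.845]
ft_force: [-0.5, 0.1, -1.2]
width: 11.9
grasp_force: 30.0
t: 14.4
ee_pos: [544.0, 39.6, 105.2]
orientation: [2.504, 0.131, -1.844]
ft_force: [0.6, 0.4, -2.0]
width: 11.4
grasp_force: 30.0
t 14.4 p [544.   39.6 105.2] q [ 0.06   1.121  1.114 -0.02   2.175  1.527] F [ 0.6  0.4 -2. ] w 11.4 g 30.0
yaw x 9.7 z [-0.952 -0.073 -0.297]
```

```bash
for i in 1 2 3; do python3 -m jog '[[0.09,0,0.028,0,0,0,0],[0,0,0,0,0,0,0]]' | grep -E "ee_pos|ft"; done
```

```text
ee_pos: [544.1, 39.7, 102.0]
ft_force: [-0.1, 0.5, 0.8]
ee_pos: [544.6, 40.1, 101.4]
ft_force: [2.6, 2.3, 14.6]
ee_pos: [545.4, 40.6, 100.5]
ft_force: [6.3, 4.2, 26.7]
```

```bash
python3 -m jog '[[-0.12,0,-0.03,0,-0.5,0,0],[0,0,0,0,-0.5,0,0],[0,0,0,0,0,0,0]]'; python3 -m jog '[[0.05,0,0.01,0,0,0,0],[0,0,0,0,0,0,0]]'|grep -E "ee_|ft"; python3 -m jog '[[0.06,0,0.01,0,0,0,0],[0,0,0,0,0,0,0]]'|grep -E "ee_|ft"
```

```text
t: 15.3
ee_pos: [543.2, 39.8, 98.3]
orientation: [2.397, 0.128, -1.974]
ft_force: [-1.2, -0.6, 0.0]
width: 12.1
grasp_force: 30.0
ee_pos: [543.6, 39.8, 98.0]
ft_force: [-1.4, 0.5, 3.3]
ee_pos: [544.4, 40.1, 97.2]
ft_force: [1.3, 1.7, 10.2]
```

```bash
python3 -m jog '[[0,0,0,0,0,0,0.5],[0,0,0,0,0,0,0.5],[0,0,0,0,0,0,0.5],[0,0,0,0,0,0,0.5],[0,0,0,0,0,0,0.5],[0,0,0,0,0,0,0.5]]'; python3 -m jog '[[0,0,-0.6,0,0,0,0.5],[0,0,-0.8,0,0,0,0.5],[0,0,-0.8,0,0,0,0.5],[-0.6,0,-0.6,0,0,0,0.5],[-0.9,0,0,0,0,0,0.5],[-0.9,0,0,0,0,0,0.5],[-0.9,0,0,0,0,0,0.5],[-0.9,0,0,0,0,0,0.5],[0,0,0,0,0,0,0.5]]'; python3 st.py 545 -150 260 5
```

```text
t: 16.3
ee_pos: [543.8, 39.8, 94.4]
orientation: [2.4, 0.128, -1.97]
ft_force: [-0.8, 0.2, 0.4]
width: 43.5
grasp_force: 0.0
t: 17.2
ee_pos: [621.7, 41.4, 286.8]
orientation: [2.408, 0.128, -1.961]
ft_force: [-0.3, -0.2, 0.3]
width: 44.0
grasp_force: 0.0
t 17.2 p [621.7  41.4 286.8] q [ 0.058  1.07   0.837 -0.041  2.6    1.504] F [-0.3 -0.2  0.3] w 44.0 g 0.0
yaw x 12.0 z [-0.976 -0.078 -0.203]
shift [0.068 4.621 2.379] turn [-0.224 13.043  0.152]
```

```bash
python3 -m jog '[[0,0.36,0,0,1,0,0.5],[0,0.36,0,0,1,0,0.5],[0,0.36,0,0,1,0,0.5],[0,0.36,0,0,1,0,0.5],[0,0.36,0,0,1,0,0.5],[0,0.36,0,0,1,0,0.5],[0,0.36,0,0,1,0,0.5],[0,0.36,0,0,1,0,0.5],[0,0.36,0,0,1,0,0.5],[0,0.36,0,0,1,0,0.5],[0,0.36,0,0,1,0,0.5],[0,0.36,0,0,1,0,0.5],[0,0.36,0,0,1,0,0.5],[0,0,0,0,0,0,0.5]]'; python3 st.py 545 -150 260 5
python3 - <<'E'
from h import *
a=optics.get_image("top"); b=optics.get_image("scene"); cv2.imwrite("pics/top4.png",a[:,:,::-1]); cv2.imwrite("pics/scene4.png",b[:,:,::-1])
x,y=proj("top",[(525,38,74)])[0].astype(int);u,v=proj("scene",[(525,38,74)])[0].astype(int);print(x,y,u,v)
cv2.imwrite("pics/g4.png",np.hstack([cv2.resize(i[y-40:y+40,x-40:x+40],(400,400),interpolation=cv2.INTER_CUBIC) for i,x,y in((a,x,y),(b,u,v))])[:,:,::-1])
E
```

```text
t: 18.6
ee_pos: [634.9, -146.6, 276.3]
orientation: [-3.113, -0.129, 0.02]
ft_force: [-0.2, 0.0, 0.2]
width: 43.8
grasp_force: 0.0
t 18.6 p [ 634.9 -146.6  276.3] q [-0.255  0.42   1.505  0.022  1.236  1.226] F [-0.2  0.   0.2] w 43.8 g 0.0
yaw x 4.7 z [-0.014  0.025 -1.   ]
shift [-2.241 -0.09   0.436] turn [-0.25   0.11  -0.045]
307 198 323 211
```

View pics/g4.png

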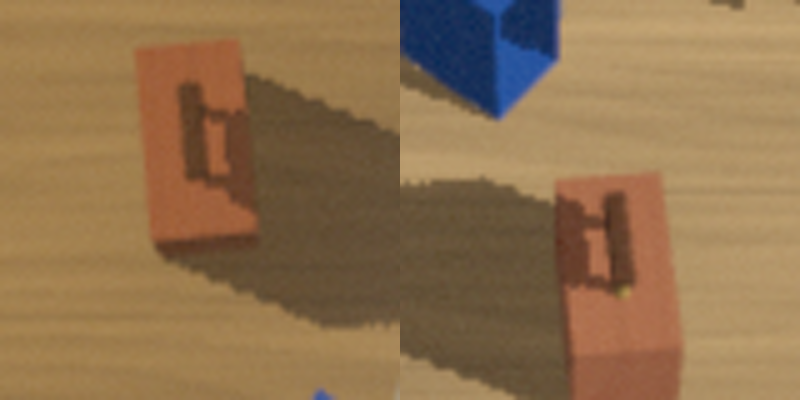

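The cover stands upright. In the top picture its bar is at about (305.7,184.3), with the long axis nearly along world x.

```bash
python3 - <<'E'
from h import *
K=lambda p,x0,y0:[(x0+(x+.5)/5-.5,y0+(y+.5)/5-.5) for x,y in p]
for n,pts,z,o in(("top",[(136,47),(239,39),(258,232),(153,242)],74,(267,158)),("top",[(178,84),(200,82),(208,178),(186,181)],102,(267,158)),("scene",[(156,180),(261,173),(282,346),(168,355)],74,(283,171)),("scene",[(206,192),(227,192),(235,289),(213,289)],102,(283,171))):
    c,P,L=rectfit(n,K(pts,*o),z,0,0); print(n,c.round(1),np.round(L),[round(np.degrees(np.arctan2(*(P[i]-P[j])[::-1])),1) for i,j in((0,3),(1,2))])
E
python3 st.py 538 37 215 7
```

```text
top [561.1  41.1] [ 55. 104.  55. 105.] [np.float64(4.9), np.float64(5.0)]
top [560.2  41.3] [11. 50. 11. 51.] [np.float64(4.5), np.float64(4.4)]
scene [558.9  42.7] [ 55. 102.  57. 103.] [np.float64(-177.0), np.float64(-175.8)]
scene [562.3  43.7] [11. 56. 11. 56.] [np.float64(-177.4), np.float64(-177.2)]
t 18.7 p [ 636.3 -145.1  276.1] q [-0.252  0.423  1.501  0.022  1.24   1.227] F [-0.1 -0.3  0.6] w 43.8 g 0.0
yaw x 4.8 z [-0.017  0.026 -1.   ]
shift [-2.044 -4.7    1.684] turn [-0.259  0.132 -0.363]
```

```bash
python3 -m jog '[[-0.29,-0.66,0.25,0,0,0,0.5],[-0.29,-0.66,0.25,0,0,0,0.5],[-0.29,-0.66,0.25,0,0,0,0.5],[-0.29,-0.66,0.25,0,0,0,0.5],[-0.29,-0.66,0.25,0,0,0,0.5],[-0.29,-0.66,0.25,0,0,0,0.5],[0,-0.66,0,-0.26,0.13,0,0.5],[0,0,0,0,0,0,0.5]]' >/dev/null; python3 st.py 560.7 41.5 130 4.5
```

```text
t 19.5 p [550.4  38.2 221.2] q [ 4.800e-02  3.190e-01  1.793e+00 -1.000e-03  1.031e+00  1.530e+00] F [ 0.6 -0.5 -0.2] w 43.9 g 0.0
yaw x 5.1 z [-0.001 -0.001 -1.   ]
shift [ 0.266 -0.061  2.28 ] turn [0.009 0.014 0.104]
```

```bash
python3 -m jog '[[0.266,-0.06,0.7,0,0,0.1,0.5],[0,0,0.8,0,0,0,0.5],[0,0,0.7,0,0,0,0.5],[0,0,0,0,0,0,0.5]]' >/dev/null; python3 st.py 560.7 41.5 80 4.5
```

```text
t 19.9 p [559.4  37.9 130.3] q [ 4.700e-02  4.580e-01  1.832e+00 -1.000e-03  8.590e-01  1.543e+00] F [-0.6 -0.5 -0.1] w 43.8 g 0.0
yaw x 4.3 z [-0.007 -0.001 -1.   ]
shift [ 0.048 -0.088  1.256] turn [ 0.007  0.065 -0.03 ]
```

```bash
python3 -m jog '[[0.04,-0.088,0.4,0,0.04,0,0.5],[0,0,0.5,0,0,0,0.5],[0,0,0.25,0,0,0,0.5],[0,0,0,0,0,0,0.5],[0,0,0,0,0,0,0.5]]' >/dev/null; python3 st.py 560.7 41.5 80 4.5
```

```text
t 20.4 p [563.6  41.5  88.8] q [ 5.300e-02  5.220e-01  1.849e+00 -1.000e-03  7.640e-01  1.550e+00] F [ 1.4 -0.8  0.3] w 44.0 g 0.0
yaw x 4.3 z [ 0.006 -0.    -1.   ]
shift [-0.075 -0.007  0.22 ] turn [ 0.009 -0.058 -0.037]
```

```bash
python3 -m jog '[[-0.075,-0.007,0.2,0,-0.04,0,0.5],[0,0,0,0,0,0,0.4],[0,0,0,0,0,0,0.4]]' >/dev/null; python3 st.py 560.7 41.5 80 4.5;python3 -m jog '[[0,0,0,0,0,0,0],[0,0,0,0,0,0,0],[0,0,0,0,0,0,0],[0,0,0,0,0,0,0],[0,0,0,0,0,0,0],[0,0,0,0,0,0,0]]' >/dev/null; python3 st.py 560.7 41.5 80 4.5
```

```text
t 20.7 p [559.9  41.5  80.2] q [ 5.300e-02  5.340e-01  1.856e+00 -1.000e-03  7.500e-01  1.550e+00] F [-0.8 -0.1 -0.5] w 35.7 g 0.0
yaw x 4.3 z [ 0.001 -0.001 -1.   ]
shift [0.019 0.002 0.006] turn [ 0.008 -0.013 -0.037]
t 21.3 p [560.   41.6  80.1] q [ 5.300e-02  5.340e-01  1.856e+00 -1.000e-03  7.500e-01  1.550e+00] F [0.1 1.4 1.3] w 11.9 g 30.0
yaw x 4.3 z [ 0.001 -0.001 -1.   ]
shift [0.017 0.004 0.003] turn [ 0.008 -0.014 -0.037]
```

```bash
python3 -m jog '[[0,0,-0.5,0,0,0,0],[0,0,-0.7,0,0,0,0],[0,0,-0.7,0,0,0,0],[0,0,-0.6,0,0,0,0],[0,0.9,0,0,0,0,0],[0,0.9,0,0,0,0,0],[0,0.9,0,0,0,0,0],[0,0.9,0,0,0,0,0],[0,0.9,0,0,0,0,0],[0,0,0,0,0,0.86,0],[0,0,0,0,0,0.86,0],[0,0,0,0,0,0.86,0],[0,0,0,0,0,0.86,0],[0,0,0,0,0,0.86,0],[0,0,0,0,0,0,0]]' >/dev/null; python3 st.py 565.2 -174.5 175 -21.5
```

```text
t 22.8 p [ 572.8 -137.9  179.8] q [-2.560e-01  4.230e-01  1.744e+00 -1.000e-03  9.740e-01  1.691e+00] F [-0.3 -0.7 -2.4] w 11.8 g 30.0
yaw x -21.6 z [ 0.    -0.001 -1.   ]
shift [0.159 0.922 0.12 ] turn [ 0.004 -0.007 -0.011]
```

```bash
python3 -m jog '[[0.08,0.46,0.1,0,0,0,0],[0.08,0.46,0,0,0,0,0],[0,0,0,0,0,0,0],[0,0,0,0,0,0,0]]' >/dev/null; python3 st.py 565.2 -174.5 175 -21.5
python3 - <<'E'
from h import *
a=optics.get_image("top"); b=optics.get_image("scene")
cv2.imwrite("pics/g5.png",np.hstack([cv2.resize(i[y-45:y+45,x-40:x+40],(400,450),interpolation=cv2.INTER_CUBIC) for i,x,y in((a,385,187),(b,244,235))])[:,:,::-1])
E
```

```text
t 23.2 p [ 565.5 -174.5  176. ] q [-0.319  0.431  1.741 -0.     0.968  1.627] F [-0.7 -0.6 -1.3] w 11.4 g 30.0
yaw x -21.5 z [ 0.001 -0.    -1.   ]
shift [-0.007  0.004  0.025] turn [-0.    -0.011  0.001]
```

View pics/g5.png

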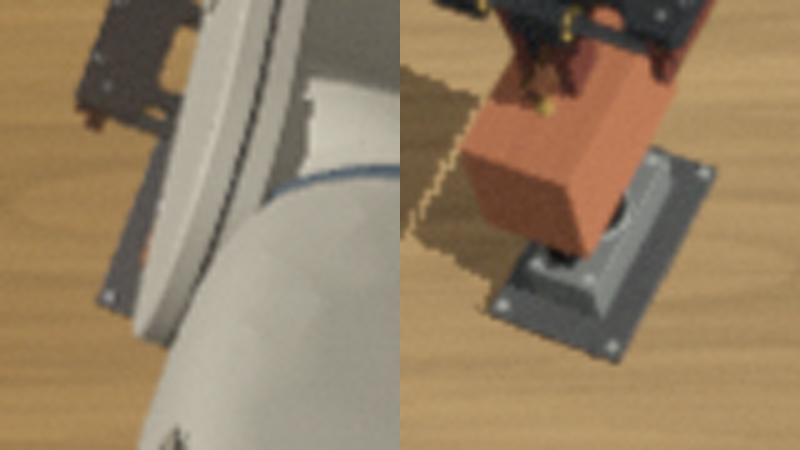

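The cover hangs upright and parallel over the isolator, and below it the handle is in line with the box. Lowering now, checking the force on the way.

```bash
python3 -m jog '[[0,0,0.3,0,0,0,0],[0,0,0.25,0,0,0,0],[0,0,0,0,0,0,0]]' |grep -E "ee_|ft"; python3 -m jog '[[0,0,0.25,0,0,0,0],[0,0,0.25,0,0,0,0],[0,0,0,0,0,0,0]]' |grep -E "ee_|ft";python3 -m jog '[[0,0,0.2,0,0,0,0],[0,0,0.2,0,0,0,0],[0,0,0,0,0,0,0]]' |grep -E "ee_|ft"; python3 st.py 565.4 -174.5 100 -21.5
```

```text
ee_pos: [564.4, -173.7, 152.0]
ft_force: [-0.3, 0.4, -1.6]
ee_pos: [564.7, -174.1, 132.4]
ft_force: [-0.7, 0.4, -2.5]
ee_pos: [565.0, -174.3, 117.0]
ft_force: [-0.6, -1.0, -2.3]
t 24.2 p [ 565.  -174.3  117. ] q [-0.319  0.512  1.774 -0.     0.856  1.628] F [-0.6 -1.  -2.3] w 11.7 g 30.0
yaw x -21.5 z [-0. -0. -1.]
shift [0.01  0.001 0.424] turn [ 0.003  0.003 -0.004]
```

```bash
python3 -m jog '[[0.01,0,0.15,0,0,0,0],[0,0,0.15,0,0,0,0],[0,0,0,0,0,0,0]]' |grep -E "ee_|ft"; python3 -m jog '[[0,0,0.15,0,0,0,0],[0,0,0.15,0,0,0,0],[0,0,0,0,0,0,0]]' |grep -E "ee_|ft";python3 -m jog '[[0,0,0.1,0,0,0,0],[0,0,0,0,0,0,0]]' |grep -E "ee_|ft"; python3 st.py 565.4 -174.5 86 -21.5
```

```text
ee_pos: [565.7, -174.5, 105.3]
ft_force: [0.0, 0.4, -1.8]
ee_pos: [565.6, -174.5, 93.2]
ft_force: [-0.3, -0.1, -2.6]
ee_pos: [566.0, -174.6, 89.8]
ft_force: [-0.6, -0.0, -2.0]
t 25.0 p [ 566.  -174.6   89.8] q [-0.319  0.554  1.783 -0.     0.804  1.628] F [-0.6 -0.  -2. ] w 11.5 g 30.0
yaw x -21.5 z [ 0.001 -0.001 -1.   ]
shift [-0.014  0.003  0.094] turn [ 0.002 -0.009 -0.004]
```

```bash
python3 -m jog '[[0,0,0.06,0,0,0,0],[0,0,0,0,0,0,0]]' |grep -E "ee_|ft"; python3 -m jog '[[0,0,0.05,0,0,0,0],[0,0,0,0,0,0,0]]' |grep -E "ee_|ft"; python3 st.py 565.4 -174.5 86 -21.5
```

```text
ee_pos: [566.1, -174.6, 87.6]
ft_force: [-0.7, 0.3, -1.9]
ee_pos: [566.6, -174.7, 86.1]
ft_force: [0.6, 0.1, -0.1]
t 25.4 p [ 566.6 -174.7   86.1] q [-0.319  0.56   1.784 -0.     0.796  1.628] F [ 0.6  0.1 -0.1] w 11.7 g 30.0
yaw x -21.5 z [ 0.002 -0.001 -1.   ]
shift [-0.029  0.005  0.001] turn [ 0.001 -0.022 -0.004]
```

Contact with the plate comes at the expected TCP height of 86 mm. Releasing and withdrawing straight up, then moving aside to look.

```bash
python3 -m jog '[[0,0,0,0,0,0,0.4],[0,0,0,0,0,0,0.4],[0,0,0,0,0,0,0.4],[0,0,0,0,0,0,0.4],[0,0,-0.3,0,0,0,0.4],[0,0,-0.7,0,0,0,0.4],[0,0,-0.9,0,0,0,0.4],[0,0,-0.9,0,0,0,0.4],[0,0,-0.9,0,0,0,0.4],[0.3,-0.9,0,0,0,0,0.4],[0.3,-0.9,0,0,0,0,0.4],[0.3,-0.9,0,0,0,0,0.4],[0.3,-0.9,0,0,0,0,0.4],[0.3,-0.9,0,0,0,0,0.4],[0.3,-0.9,0,0,0,0,0.4],[0.3,-0.9,0,0,0,0,0.4],[0,0,0,0,0,0,0.4]]'
python3 - <<'E'
from h import *
a=optics.get_image("top"); b=optics.get_image("scene")
cv2.imwrite("pics/g6.png",np.hstack([cv2.resize(i[y-45:y+45,x-40:x+40],(400,450),interpolation=cv2.INTER_CUBIC) for i,x,y in((a,385,187),(b,244,235))])[:,:,::-1])
iso=np.array([565.7,-174.6]);Rm=rot(np.radians(-21.5))
P=[np.r_[iso+Rm@np.array([sx*52,sy*28]),80] for sx,sy in((1,1),(1,-1),(-1,-1),(-1,1))]
for n,u,v,ox in(("top",385,187,0),("scene",244,235,400)): print(n,(((proj(n,P)-[u-40,v-45])*5)+[ox,0]).round(0).tolist())
E
```

```text
t: 27.1
ee_pos: [738.7, 32.9, 234.6]
orientation: [-3.086, 0.581, -0.005]
ft_force: [0.2, -0.1, 0.8]
width: 35.2
grasp_force: 0.0
top [[198.0, 92.0], [299.0, 129.0], [233.0, 312.0], [131.0, 274.0]]
scene [[587.0, 275.0], [486.0, 239.0], [578.0, 74.0], [676.0, 107.0]]
```

View pics/g6.png

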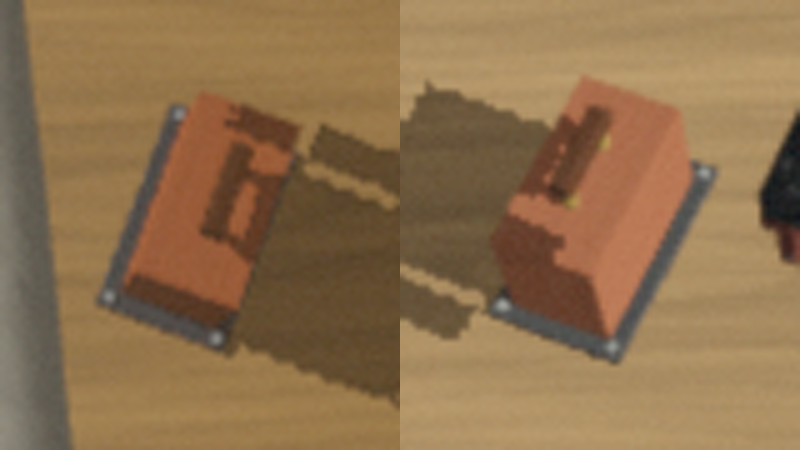

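The cover sits square and fully down on the plate. Its top corners in the top picture, about (200,92), (300,127) and (128,275) in the crop, match the seated prediction within 1 to 3 crop pixels (about 1 mm). The gripper is clear, so I'm handing in.

```bash
python3 -c "
from workcell import ctrl
print(ctrl.close_job())"
```

```text
the job is handed in; nothing more can be done
None
```

I turned the handle to off, stood the copper cover upright and let go, then re-gripped it and lowered it fully onto the isolator's base plate; the job was handed in at about 27 s of the 72 s allowed, with no verdict returned.

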